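# Draw the plain rod from the rod rack beside the microscope

## Task

Draw the plain steel mounting rod all the way out of its horizontal tube in the rod rack, and set it down in the rest so that it lies level in both V-shaped notches. Leave the rod with the knob on its end where it is in its own tube, and do not drop the rod into the rest.

Things in the scene. Friction and masses are not known exactly. Their poses are not given: they have to be found in the camera images.
- rod_mid (a point): Middle of the plain steel rod (on its axis): loose, 240 mm long, 14 mm diameter, about 0.09 kg, both ends plain. x runs along the rod, at the start out of the tube's mouth. It starts level in either outer tube of the rack, axis 97 mm above the table, 65 to 95 mm of its length sticking out, and slides freely.
- knob_rod_mid (a point): Middle of the other rod, to be left alone: the same steel rod, 240 mm by 14 mm, but with a black round knob (28 mm diameter, 18 mm long) on its projecting end. It lies in the other outer tube, 150 mm from the plain rod; x along the rod, out of the mouth.
- rack: Fixed grey rod rack, 220 mm wide, 116 mm high: three level aluminium tubes side by side, 28 mm outside, 20 mm inside diameter, shut at the back. Origin on the table below the middle tube's mouth; x points out of the mouths, z up. Tube axes at y = -75, 0 (empty), 75 mm, 100 mm up; tubes from x = -190 to 0 mm. Nothing of the rack is at x > 0.
- rest_seat (a point): Fixed rest, base plate 170 x 90 x 10 mm with two white V-notched saddles. This point is where a centrally seated rod's middle lies, 45 mm above the table, midway between the saddles; x along the seated rod, z up. Saddles at x = -60 and 60 mm, 12 mm thick; notches 54 mm wide at the top, 62 mm above the table, sides at 45 degrees. Free space between them.
Mind the look-alikes: they are no part of the job. What is shaped like the part that bears rod_mid but green is not meant.

How it is judged:
By the outcome, as a careful person would: the job done as asked, in the order asked, and still so for the second after the job is handed in, with the robot touching nothing.
It also fails if it takes over 48 s, if anything falls off the work surface, if the arm or the gripper's body presses on something with over 40 N, if the wrist force passes 120 N, or if a joint passes its speed limit or range.

## Robot

A 6-joint arm with a two-finger parallel gripper is mounted at the origin on the work surface. World frame = base frame: x ahead of the robot, y to its left, z up, the work surface at z = 0. Lengths are in mm, angles in degrees, forces in N, time in s.
With the tool pointing down it reaches from about 350 to 850 mm from the base axis. Payload 8.1 kg.
Tool frame: the origin (TCP) lies at the very end of the fingers, on their centre line; the grasp point (between the pads) lies grip_depth behind it (grip_depth is the distance from the TCP to the grasp point, in mm); z points along the fingers, y is the direction in which the jaws open and shut (so a half turn about z gives the same grasp; the last joint's range is limited). The gripper opens to 85 mm and grips with 20 to 120 N. Pads are 22 mm wide; open, the fingers measure 114 mm over their backs; the gripper's body (76 mm by 85 mm) begins 54 mm behind the grasp point. The pads swing forward as they close: fully open they stand 13 mm farther back than shut.
Start: joints at [58.992, 7.471, 85.268, -0, 87.261, -4.893], TCP at [264.089, 538.76, 231.292] pointing down, gripper open.
Joint ranges: [-169.43, 169.43], [-51.17, 129.36], [1.28, 143.12], [-76.62, 256.62], [0, 156.53], [-152.29, 152.29]. Speed limits (degrees/s): [136.94, 136.94, 159.86, 180, 180, 180].

## Interface

Orientations are given as [roll, pitch, yaw] about the fixed x, y, z axes, in that order (R = Rz(yaw) Ry(pitch) Rx(roll)).
In Python, from bench import * gives the robot as it stands.
- The arm moves only by the tool step_arm, never from a script. Its argument "plan" is a list of rows, each an object of numbers: "grip": the finger opening in cm, from 0 to 8.54; "tx", "ty", "tz": the shift along the tool's x, y, z in cm; "ax", "ay", "az": the turn, a rotation vector about the tool's x, y, z in degrees. In form: [{"grip": .., "tx": .., "ty": .., "tz": .., "ax": .., "ay": .., "az": ..}, ...]. A call has 1 to 8 rows; each row shifts and turns the commanded pose from where the row before left it, along the tool's axes as they then stand; what a row does not reach is not made up. A row lasts 1/12 s, in which the tool goes at most 41.7 mm and 7.16 degrees, less where a joint would pass 70% of its speed; a pose out of reach is approached as far as the arm can. A call with a gripper value outside its range is refused whole. The fingers move at their own pace and stop on an object; "newtons" is the grip in N (left out, the last holds). Time passes only in rows, so rows that do not move let the fingers close. It gives the time, the measured TCP pose, the force and the opening at its end, in the units of the state.
- sense(): the state, without advancing time (a new reading comes with each control period).
- snapshot(name): name is "side" or "top" or "wrist"; returns the picture (420x560x3 uint8, red, green, blue); there is no depth.
- camera_model(name): a dict with "intrinsics" (3x3 intrinsics, pixels), "dist_coeffs" ([k1, k2, p1, p2, k3] as OpenCV has them; the pictures are not rectified), "pose" (4x4, takes a point from camera to world coordinates); the wrist camera has in their place "T_tool_cam" (4x4, takes a point from camera to tool coordinates, whose origin is the TCP and whose axes are the flange's). Camera axes: x right, y down, z forward; pixel columns grow to the right and rows downward; lengths in mm; the calibration is good to about 2 mm. A picture is of the moment at which its call begins: read the wrist's pose just before it. camera_model takes no time and is no camera call.
- hand_in(): hands the job in, once; it reports no verdict.
The state is a dict: "time": time; "joint_pos": joint angles; "qd": joint speeds; "joint_efforts": joint torques, N m; "tool_pos": TCP position; "tcp_rot": TCP orientation; "ft_force": force on the tool from outside, world axes, zero at the start; "wrist_torque": the same for the moment, N m; "finger_gap": finger opening in mm.
Only numpy, scipy, OpenCV 4.12 (cv2) and the standard library are available. Lean on these libraries where they do the work, as an engineer would, in place of code of your own. Each camera call takes 0.05 s, during which the arm holds its last target.

## Working session

There is one attempt and no reset: what is moved stays moved. The work goes in short steps, Python scripts to look and compute and a tool call to move; the robot and the scene stay as the last step left them, time stands still between calls to the robot, and variables do not carry over. Pictures are saved under pics/ and viewed, and the job is handed in when it is done.

Besides the shell and the picture viewer there is one more tool, called after ">>>" in YAML: its name, and indented under it one key for each argument. step_arm: Moves the arm, as the interface text tells. Its arguments: {"type":"object","properties":{"plan":{"type":"array","items":{"type":"object","properties":{"grip":{"type":"number"},"tx":{"type":"number"},"ty":{"type":"number"},"tz":{"type":"number"},"ax":{"type":"number"},"ay":{"type":"number"},"az":{"type":"number"}}}},"newtons":{"type":"number"}},"required":["plan"]}

```bash
mkdir -p pics
python3 - <<'E'
from bench import *
import cv2
s=sense();print(s)
for n in ["side","top","wrist"]:
    im=snapshot(n);cv2.imwrite(f"pics/{n}0.png",im[:,:,::-1]);m=camera_model(n)
    for k in m:print(n,k,np.round(m[k],3).tolist() if 'np' in globals() else m[k])
E
```

```text
{'time': 0.0, 'joint_pos': array([ 5.89907778e+01,  7.51455828e+00,  8.53297147e+01, -5.09193661e-04,
        8.72619753e+01, -4.89283903e+00]), 'qd': array([-0.03826571,  0.00479789,  0.00605345, -0.03592266,  0.04558268,
        0.00718598]), 'joint_efforts': array([-6.10980387e-04, -5.69402218e+01, -5.00549912e+01, -2.76576366e-04,
        1.49273558e-02, -4.01182865e-05]), 'tool_pos': array([263.81167043, 538.27353552, 230.24599678]), 'tcp_rot': array([-1.79894096e+02, -8.55544962e-03,  1.53883634e+02]), 'ft_force': array([ 0.19584895,  0.43096984, -0.95193543]), 'wrist_torque': array([-0.09602359,  0.03398445,  0.03222849]), 'finger_gap': 85.68444324341525}
side intrinsics [[409.18002938   0.         281.69843166]
 [  0.         409.18002938 205.30264876]
 [  0.           0.           1.        ]]
side dist_coeffs [-0.09436293  0.          0.          0.          0.        ]
side pose [[ 9.83420690e-01 -1.45972010e-01  1.07591440e-01  3.84212125e+02]
 [-1.80236013e-01 -7.21475697e-01  6.68571461e-01 -4.84061229e+02]
 [-1.99681111e-02 -6.76878860e-01 -7.35823541e-01  7.50070239e+
[... 379 characters left out ...]
46e-01 -7.19899323e-03 -9.26707625e-03  1.30341077e+02]
 [ 1.01553607e-02 -1.35174874e-01 -9.90769712e-01  9.53103453e+02]
 [ 0.00000000e+00  0.00000000e+00  0.00000000e+00  1.00000000e+00]]
wrist intrinsics [[373.48139983   0.         276.73438084]
 [  0.         373.48139983 209.47072781]
 [  0.           0.           1.        ]]
wrist dist_coeffs [-0.10475562  0.          0.          0.          0.        ]
wrist T_tool_cam [[ 1.14115802e-03 -9.54738915e-01 -2.97442940e-01  7.54104868e+01]
 [ 9.99999302e-01  9.98884089e-04  6.30318236e-04  1.61391049e-01]
 [-3.04678328e-04 -2.97443451e-01  9.54739389e-01 -1.43540421e+02]
 [ 0.00000000e+00  0.00000000e+00  0.00000000e+00  1.00000000e+00]]
```

```bash
ls -la; python3 -c "
import bench;print([k for k in dir(bench) if not k.startswith('__')]);print(getattr(bench,'grip_depth',None))"
```

```text
total 12
drwxr-xr-x  3 agent agent 4096 Dec  7 02:49 .
drwxr-xr-x 23 root  root  4096 Dec  7 02:49 ..
drwxr-xr-x  2 agent agent 4096 Dec  7 02:50 pics
['PlanningError', 'camera_model', 'grip_depth', 'hand_in', 'sense', 'snapshot']
18.700000000000003
```

View pics/side0.png

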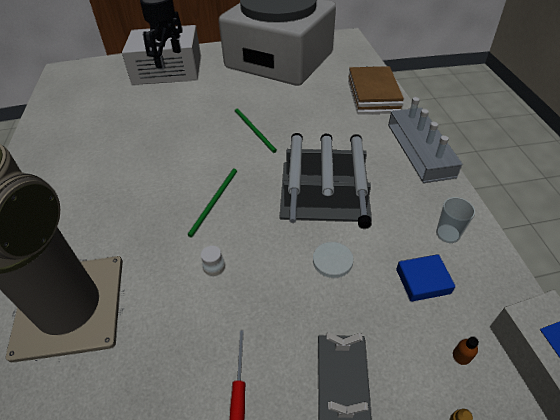

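View pics/top0.png

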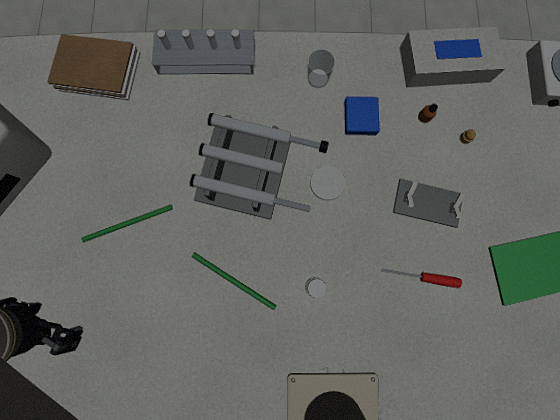

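View pics/wrist0.png

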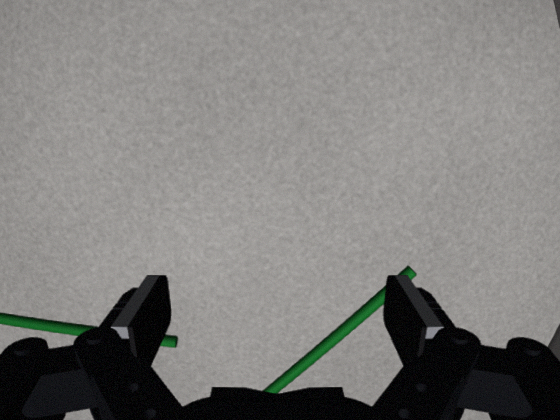

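```bash
cat > h.py <<'E'
from bench import *
import cv2, numpy as np
from scipy.spatial.transform import Rotation as Ro
def cam(n,s=None):
    m=camera_model(n);K=np.array(m['intrinsics']);d=np.array(m['dist_coeffs'])
    if 'pose' in m: T=np.array(m['pose'])
    else:
        t=np.eye(4);t[:3,:3]=Ro.from_euler('xyz',s['tcp_rot'],degrees=True).as_matrix();t[:3,3]=s['tool_pos'];T=t@np.array(m['T_tool_cam'])
    return K,d,T
def ray(c,uv):
    K,d,T=c;p=cv2.undistortPoints(np.array(uv,float).reshape(-1,1,2),K,d).reshape(-1,2)
    D=np.c_[p,np.ones(len(p))]@T[:3,:3].T
    return T[:3,3],D
def plane(c,uv,z):
    o,D=ray(c,uv);return o+D*((z-o[2])/D[:,2])[:,None]
def proj(c,P):
    K,d,T=c;R=T[:3,:3].T;return cv2.projectPoints(np.array(P,float).reshape(-1,1,3),cv2.Rodrigues(R)[0],-R@T[:3,3],K,d)[0].reshape(-1,2)
E
python3 - <<'E'
import cv2
t=cv2.imread('pics/top0.png');s=cv2.imread('pics/side0.png')
def z(im,x,y,w,h,k,n):
    cv2.imwrite(n,cv2.resize(im[y:y+h,x:x+w],None,fx=k,fy=k,interpolation=cv2.INTER_CUBIC))
z(t,180,100,160,120,5,'pics/a.png');z(t,385,165,90,70,8,'pics/b.png')
z(s,270,120,120,110,5,'pics/c.png');z(s,300,320,100,100,6,'pics/d.png')
E
```

```text
(no output)
```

View pics/a.png

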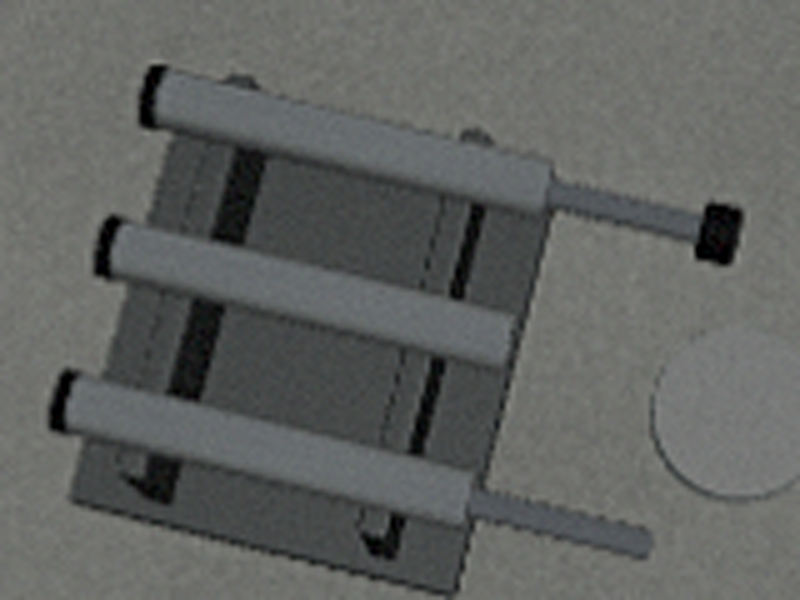

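View pics/b.png

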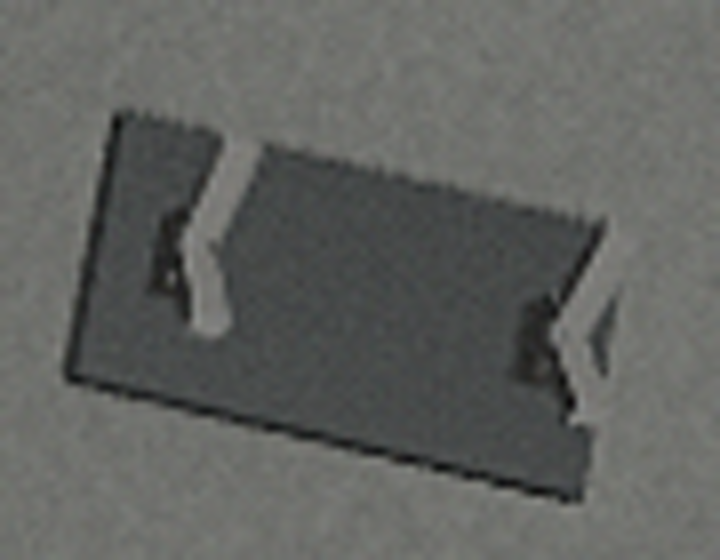

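View pics/c.png

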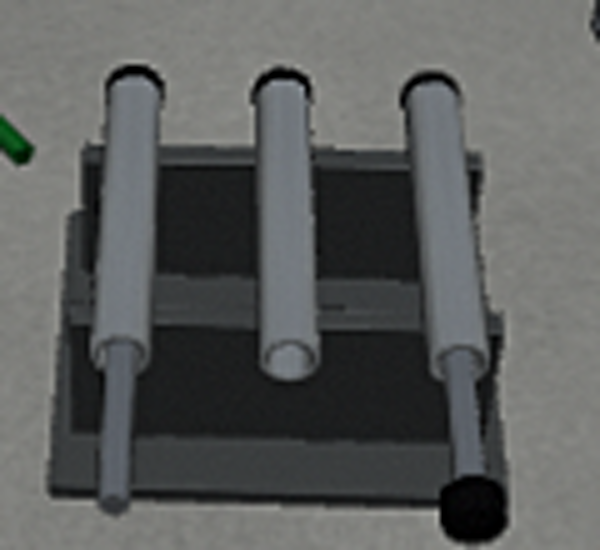

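View pics/d.png

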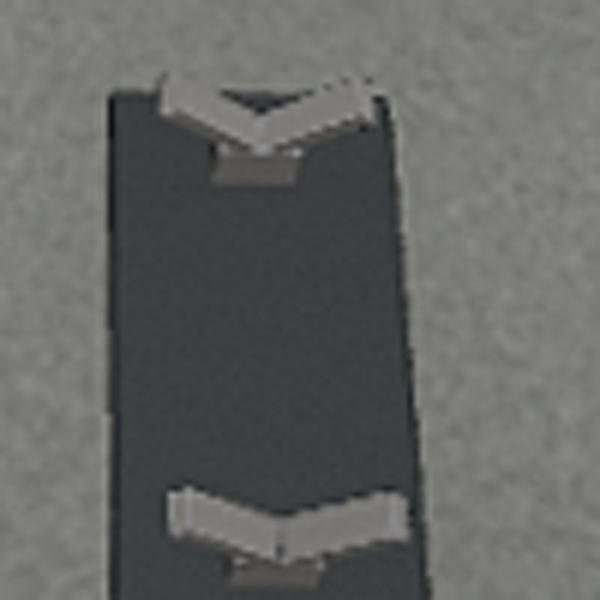

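Run:
```python
from h import *
t=cam('top');s=cam('side')
A=lambda p,k,x,y:np.array(p)/k+[x,y]-0.5+0.5/k
# rod
r=A([(480,503),(651,543)],5,180,100);print('rod top',r)
P=plane(t,r,97);print(P,np.degrees(np.arctan2(*(P[1]-P[0])[1::-1])))
r=A([(122,345),(115,502)],5,270,120);P=plane(s,r,97);print('side',P,np.degrees(np.arctan2(*(P[1]-P[0])[1::-1])))
# tube axes (top)
for n,l in [('plain',[(72,402),(470,500)]),('mid',[(118,248),(515,338)]),('knob',[(160,98),(552,186)])]:
    P=plane(t,A(l,5,180,100),100);print(n,P.round(1).tolist(),np.degrees(np.arctan2(*(P[1]-P[0])[1::-1])),np.linalg.norm(P[1]-P[0]))
for n,l in [('plain',[(134,85),(121,358)]),('mid',[(284,88),(290,362)]),('knob',[(432,90),(458,362)])]:
    P=plane(s,A(l,5,270,120),100);print(n,P.round(1).tolist(),np.degrees(np.arctan2(*(P[1]-P[0])[1::-1])),np.linalg.norm(P[1]-P[0]))
P=plane(t,A([(118,112),(605,216),(583,492),(70,372)],8,385,165),10);print('plate',P.round(1).tolist(),P.mean(0))
print([np.linalg.norm(P[i]-P[(i+1)%4]).round(1) for i in range(4)])
for i,j in [(0,1),(3,2)]:print(np.degrees(np.arctan2(*(P[j]-P[i])[1::-1])))
P=plane(t,A([(200,248),(578,335)],8,385,165),35);print('V top',P.round(1).tolist(),P.mean(0),np.linalg.norm(P[1]-P[0]),np.degrees(np.arctan2(*(P[1]-P[0])[1::-1])))
P=plane(s,A([(263,130),(282,542)],6,300,320),35);print('V side',P.round(1).tolist(),P.mean(0),np.linalg.norm(P[1]-P[0]),np.degrees(np.arctan2(*(P[1]-P[0])[1::-1])))
```

```text
rod top [[275.6 200.2]
 [309.8 208.2]]
[[514.06667591 138.09950457  97.        ]
 [496.30482138  60.51056295  97.        ]] -102.89411631726884
side [[516.08541423 154.10269452  97.        ]
 [494.58033933  63.55933027  97.        ]] -103.36083295979466
plain [[559.0, 324.8, 100.0], [514.9, 142.6, 100.0]] -103.60172304540976 187.40360839218093
mid [[631.8, 306.4, 100.0], [590.3, 122.7, 100.0]] -102.73991641455157 188.3382080247425
knob [[704.7, 289.6, 100.0], [662.9, 105.9, 100.0]] -102.81282292957646 188.3285674679175
plain [[559.2, 334.1, 100.0], [513.4, 143.2, 100.0]] -103.49791528346283 196.276087459636
mid [[633.7, 316.2, 100.0], [586.5, 125.9, 100.0]] -103.92181426470074 196.12897115729135
knob [[707.3, 299.7, 100.0], [659.7, 111.1, 100.0]] -104.14634019343163 194.52721854245928
plate [[586.8, -175.6, 10.0], [554.9, -333.9, 10.0], [466.0, -321.4, 10.0], [503.1, -157.0, 10.0]] [ 527.71467402 -246.96616356   10.        ]
[np.float64(161.5), np.float64(89.7), np.float64(168.5), np.float64(85.7)]
-101.4053668917939
-102.72607938214712
V top [[538.6, -191.6, 35.0], [512.4, -310.6, 35.0]] [ 525.51269522 -251.05775564   35.        ] 121.84902284219774 -102.39668432615693
V side [[538.6, -189.5, 35.0], [511.1, -307.6, 35.0]] [ 524.84738656 -248.57579515   35.        ] 121.28382211044202 -103.11790587428881
```

>>> step_arm:
  plan:
    - {"az":7,"grip":8.5}
    - {"az":7}
    - {"az":7}
    - {"az":7}
    - {"az":7}
    - {"az":7}
    - {"az":7}
    - {"az":7}

```text
invalid input
```

>>> step_arm:
  plan:
    - {"az":7}
    - {"az":7}
    - {"az":7}
    - {}

```text
invalid input
```

```bash
cat >> h.py <<'E'
def delta(target,s=None):
    s=s or sense();R=Ro.from_euler('xyz',s['tcp_rot'],degrees=True).as_matrix()
    return (R.T@(np.array(target)-s['tool_pos'])/10).round(2)
E
python3 - <<'E'
from h import *
s=sense();print(s['time'],s['tool_pos'],s['tcp_rot'],delta([508,118,200]))
E
```

```text
0.15 [263.85490257 538.39043606 230.47176669] [-1.79916669e+02 -7.35686526e-03  1.53885980e+02] [-40.43 -27.     3.08]
```

Perhaps every key is required.

>>> step_arm:
  plan:
    - {"grip":8.5,"tx":0,"ty":0,"tz":0,"ax":0,"ay":0,"az":7}
    - {"grip":8.5,"tx":0,"ty":0,"tz":0,"ax":0,"ay":0,"az":7}
    - {"grip":8.5,"tx":0,"ty":0,"tz":0,"ax":0,"ay":0,"az":7}
    - {"grip":8.5,"tx":0,"ty":0,"tz":0,"ax":0,"ay":0,"az":7}
    - {"grip":8.5,"tx":0,"ty":0,"tz":0,"ax":0,"ay":0,"az":7}
    - {"grip":8.5,"tx":0,"ty":0,"tz":0,"ax":0,"ay":0,"az":7}
    - {"grip":8.5,"tx":0,"ty":0,"tz":0,"ax":0,"ay":0,"az":7}
    - {"grip":8.5,"tx":0,"ty":0,"tz":0,"ax":0,"ay":0,"az":7}

```text
time: 0.82
tool_pos: [264.0, 538.5, 230.8]
tcp_rot: [-180.0, 0.0, 97.5]
ft_force: [-0.2, -0.0, -0.7]
finger_gap: 85.2
```

>>> step_arm:
  plan:
    - {"grip":8.5,"tx":0,"ty":0,"tz":0,"ax":0,"ay":0,"az":7}
    - {"grip":8.5,"tx":0,"ty":0,"tz":0,"ax":0,"ay":0,"az":7}
    - {"grip":8.5,"tx":0,"ty":0,"tz":0,"ax":0,"ay":0,"az":7}
    - {"grip":8.5,"tx":0,"ty":0,"tz":0,"ax":0,"ay":0,"az":0}

```text
time: 1.15
tool_pos: [264.0, 538.6, 230.9]
tcp_rot: [-180.0, 0.0, 76.5]
ft_force: [-0.3, 0.4, 0.3]
finger_gap: 85.0
```

Run:
```python
from h import *
s=sense();print(s['time'],s['tool_pos'],s['tcp_rot'],delta([508,118,200]))
```

```text
1.15 [263.96610527 538.56590172 230.86505679] [-1.79987071e+02  4.13526639e-02  7.65427715e+01] [-35.22  33.52   3.1 ]
```

>>> step_arm:
  plan:
    - {"grip":8.5,"tx":-2.2,"ty":2.1,"tz":0.2,"ax":0,"ay":0,"az":0}
    - {"grip":8.5,"tx":-2.2,"ty":2.1,"tz":0.2,"ax":0,"ay":0,"az":0}
    - {"grip":8.5,"tx":-2.2,"ty":2.1,"tz":0.2,"ax":0,"ay":0,"az":0}
    - {"grip":8.5,"tx":-2.2,"ty":2.1,"tz":0.2,"ax":0,"ay":0,"az":0}
    - {"grip":8.5,"tx":-2.2,"ty":2.1,"tz":0.2,"ax":0,"ay":0,"az":0}
    - {"grip":8.5,"tx":-2.2,"ty":2.1,"tz":0.2,"ax":0,"ay":0,"az":0}
    - {"grip":8.5,"tx":-2.2,"ty":2.1,"tz":0.2,"ax":0,"ay":0,"az":0}
    - {"grip":8.5,"tx":-2.2,"ty":2.1,"tz":0.2,"ax":0,"ay":0,"az":0}

```text
time: 1.82
tool_pos: [388.2, 327.9, 215.1]
tcp_rot: [-180.0, 0.0, 77.2]
ft_force: [0.4, -0.2, -0.1]
finger_gap: 85.0
```

>>> step_arm:
  plan:
    - {"grip":8.5,"tx":-2.2,"ty":2.1,"tz":0.2,"ax":0,"ay":0,"az":0}
    - {"grip":8.5,"tx":-2.2,"ty":2.1,"tz":0.2,"ax":0,"ay":0,"az":0}
    - {"grip":8.5,"tx":-2.2,"ty":2.1,"tz":0.2,"ax":0,"ay":0,"az":0}
    - {"grip":8.5,"tx":-2.2,"ty":2.1,"tz":0.2,"ax":0,"ay":0,"az":0}
    - {"grip":8.5,"tx":-2.2,"ty":2.1,"tz":0.2,"ax":0,"ay":0,"az":0}
    - {"grip":8.5,"tx":-2.2,"ty":2.1,"tz":0.2,"ax":0,"ay":0,"az":0}
    - {"grip":8.5,"tx":-2.2,"ty":2.1,"tz":0.2,"ax":0,"ay":0,"az":0}
    - {"grip":8.5,"tx":0,"ty":0,"tz":0,"ax":0,"ay":0,"az":0}

```text
time: 2.48
tool_pos: [497.7, 141.6, 200.7]
tcp_rot: [180.0, 0.1, 76.9]
ft_force: [0.7, -0.4, -0.4]
finger_gap: 85.0
```

Run:
```python
from h import *
s=sense();print(s['time'],s['tool_pos'],s['tcp_rot'])
cv2.imwrite('pics/w1.png',snapshot('wrist')[:,:,::-1])
```

```text
2.4833 [497.73544218 141.57658402 200.71453353] [1.79961318e+02 1.11513361e-01 7.69329549e+01]
```

View pics/w1.png

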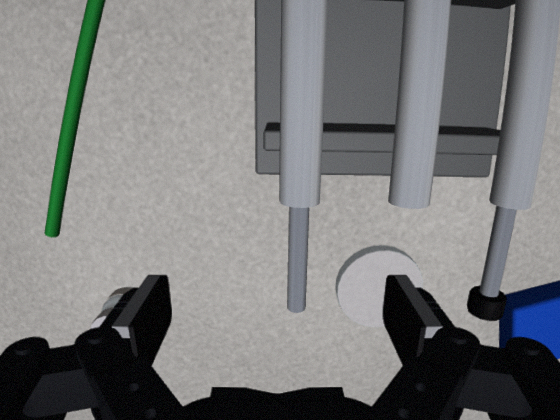

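Run:
```python
from h import *
im=cv2.imread('pics/w1.png')
cv2.imwrite('pics/w1z.png',cv2.resize(im[190:330,240:360],None,fx=5,fy=4.2,interpolation=cv2.INTER_CUBIC))
g=cv2.GaussianBlur(cv2.cvtColor(im,cv2.COLOR_BGR2HSV)[:,:,1],(1,9),0)
g2=im[:,:,0].astype(int)-im[:,:,2]
g2=cv2.blur(g2.astype(np.float32),(1,7))
for r in (215,235,255,275,295):print(r,g2[r,280:316].round(0).astype(int).tolist())
print(cv2.blur(im[:,:,0].astype(np.float32)-im[:,:,2],(7,1))[200:212,298].round(0),cv2.blur(im[:,:,0].astype(np.float32)-im[:,:,2],(7,1))[303:318,297].round(0))
```

```text
215 [-4, -5, -5, -5, -5, -5, -5, -5, -4, 2, 8, 9, 10, 14, 14, 14, 14, 14, 13, 13, 13, 15, 14, 15, 16, 12, 12, 10, 3, -5, -4, -5, -5, -5, -5, -6]
235 [-4, -5, -5, -6, -4, -5, -5, -5, -2, 5, 9, 10, 12, 14, 15, 15, 14, 13, 14, 13, 15, 15, 16, 15, 13, 10, 11, 7, -2, -5, -5, -4, -5, -5, -5, -5]
255 [-5, -5, -5, -5, -5, -5, -5, -6, 1, 7, 9, 12, 13, 15, 15, 14, 15, 14, 15, 14, 15, 13, 15, 14, 13, 9, 6, 0, -5, -5, -5, -5, -5, -6, -4, -5]
275 [-5, -5, -5, -5, -5, -4, -5, -4, 5, 8, 9, 13, 13, 15, 14, 14, 15, 15, 15, 15, 15, 14, 14, 13, 10, 8, 3, -5, -5, -5, -5, -6, -5, -5, -5, -6]
295 [-5, -5, -5, -4, -4, -6, -6, -1, 7, 9, 11, 13, 15, 15, 15, 15, 14, 15, 14, 14, 15, 15, 14, 11, 8, 5, -6, -5, -5, -5, -5, -5, -5, -4, -6, -6]
[12. 12. 12. 12. 12. 12. 11. 13. 15. 16. 14. 15.] [14. 15. 14. 13. 15. 13. 14. 14. 15.  8. -4. -6. -4. -5. -5.]
```

View pics/w1z.png

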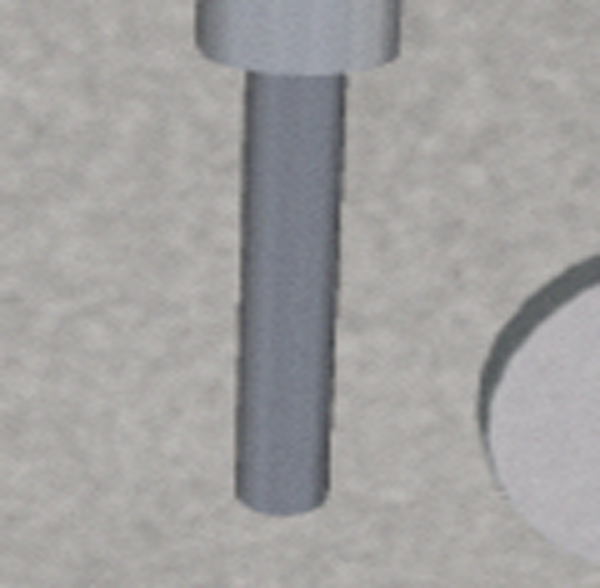

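Run:
```python
from h import *
s={'tool_pos':np.array([497.735,141.577,200.715]),'tcp_rot':np.array([179.961,.1115,76.933])}
c=cam('wrist',s)
P=plane(c,[(298.6,215),(298.1,235),(297.4,255),(296.8,275),(296.2,295)],97);print(P)
d=P[-1]-P[0];print(np.degrees(np.arctan2(d[1],d[0])))
tip=plane(c,[(295.8,312)],104)[0];m=plane(c,[(299,206.5)],114)[0];print(tip,m)
```

```text
[[512.15342715 132.93011574  97.        ]
 [508.71029885 118.40238491  97.        ]
 [505.00744202 103.36382103  97.        ]
 [501.23833351  87.70593498  97.        ]
 [497.31820977  71.37646987  97.        ]]
-103.55059011792984
[494.54083582  61.38950886 104.        ] [513.81841282 144.20526988 114.        ]
```

Run:
```python
from h import *
print(delta([509.6,124,78.3]))
```

```text
[-1.61  1.71 12.25]
```

>>> step_arm:
  plan:
    - {"grip":6,"tx":-0.8,"ty":0.85,"tz":0,"ax":0,"ay":0,"az":0.2}
    - {"grip":6,"tx":-0.8,"ty":0.85,"tz":0,"ax":0,"ay":0,"az":0.2}
    - {"grip":6,"tx":0,"ty":0,"tz":1.5,"ax":0,"ay":0,"az":0}
    - {"grip":6,"tx":0,"ty":0,"tz":2,"ax":0,"ay":0,"az":0}
    - {"grip":6,"tx":0,"ty":0,"tz":1.5,"ax":0,"ay":0,"az":0}
    - {"grip":6,"tx":0,"ty":0,"tz":0,"ax":0,"ay":0,"az":0}
    - {"grip":6,"tx":0,"ty":0,"tz":0,"ax":0,"ay":0,"az":0}
    - {"grip":6,"tx":0,"ty":0,"tz":0,"ax":0,"ay":0,"az":0}

```text
time: 3.2
tool_pos: [509.4, 126.8, 152.4]
tcp_rot: [179.9, -0.0, 76.6]
ft_force: [0.3, -0.1, 0.9]
finger_gap: 59.9
```

Run:
```python
from h import *
s=sense();print(s['tool_pos'],s['tcp_rot'],delta([509.6,124,78.3]))
cv2.imwrite('pics/w2.png',snapshot('wrist')[:,:,::-1])
```

```text
[509.42266781 126.75714878 152.38716513] [ 1.79937340e+02 -2.51332228e-02  7.65537765e+01] [-0.27  0.07  7.41]
```

View pics/w2.png

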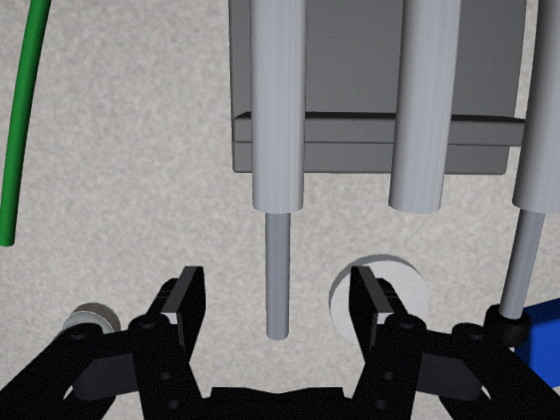

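>>> step_arm:
  plan:
    - {"grip":6,"tx":-0.3,"ty":0.05,"tz":1.5,"ax":0,"ay":0,"az":0}
    - {"grip":6,"tx":0,"ty":0,"tz":2,"ax":0,"ay":0,"az":0}
    - {"grip":6,"tx":0,"ty":0,"tz":2,"ax":0,"ay":0,"az":0}
    - {"grip":6,"tx":0,"ty":0,"tz":1.3,"ax":0,"ay":0,"az":0}
    - {"grip":6,"tx":0,"ty":0,"tz":0.6,"ax":0,"ay":0,"az":0}
    - {"grip":6,"tx":0,"ty":0,"tz":0,"ax":0,"ay":0,"az":0}
    - {"grip":6,"tx":0,"ty":0,"tz":0,"ax":0,"ay":0,"az":0}
    - {"grip":6,"tx":0,"ty":0,"tz":0,"ax":0,"ay":0,"az":0}

```text
time: 3.92
tool_pos: [509.9, 123.6, 79.0]
tcp_rot: [179.9, -0.1, 76.5]
ft_force: [-0.1, -0.5, -0.6]
finger_gap: 60.1
```

>>> step_arm:
  newtons: 40
  plan:
    - {"grip":1,"tx":0,"ty":0,"tz":0,"ax":0,"ay":0,"az":0}
    - {"grip":1,"tx":0,"ty":0,"tz":0,"ax":0,"ay":0,"az":0}
    - {"grip":1,"tx":0,"ty":0,"tz":0,"ax":0,"ay":0,"az":0}
    - {"grip":1,"tx":0,"ty":0,"tz":0,"ax":0,"ay":0,"az":0}
    - {"grip":1,"tx":0,"ty":0,"tz":0,"ax":0,"ay":0,"az":0}
    - {"grip":1,"tx":0,"ty":0,"tz":0,"ax":0,"ay":0,"az":0}
    - {"grip":1,"tx":0,"ty":0,"tz":0,"ax":0,"ay":0,"az":0}
    - {"grip":1,"tx":0,"ty":0,"tz":0,"ax":0,"ay":0,"az":0}

```text
time: 4.58
tool_pos: [508.9, 123.4, 77.6]
tcp_rot: [180.0, -0.0, 76.5]
ft_force: [0.1, 1.1, 3.5]
finger_gap: 12.9
```

Run:
```python
from h import *
s=sense();print(s['tool_pos'],s['tcp_rot'],s['ft_force'],s['wrist_torque'],s['finger_gap'])
cv2.imwrite('pics/w3.png',snapshot('wrist')[:,:,::-1])
```

```text
[508.92979857 123.44583833  77.59054832] [ 1.79969018e+02 -1.09903503e-02  7.64871475e+01] [0.0596074  1.07516765 3.46749315] [0.03231758 0.00661493 0.01264643] 12.879664809718935
```

View pics/w3.png

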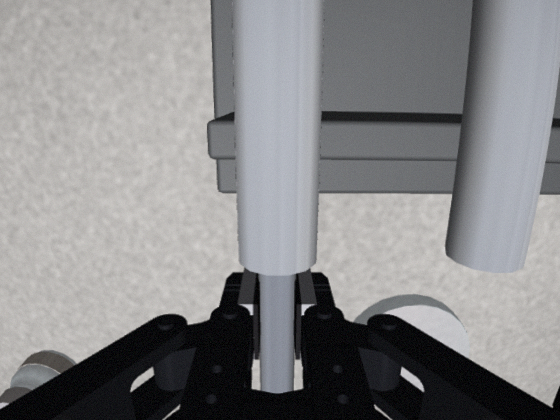

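>>> step_arm:
  plan:
    - {"grip":1,"tx":-0.4,"ty":0,"tz":0,"ax":0,"ay":0,"az":0}
    - {"grip":1,"tx":-0.7,"ty":0,"tz":0,"ax":0,"ay":0,"az":0}
    - {"grip":1,"tx":-0.8,"ty":0,"tz":0,"ax":0,"ay":0,"az":0}
    - {"grip":1,"tx":-0.7,"ty":0,"tz":0,"ax":0,"ay":0,"az":0}
    - {"grip":1,"tx":-0.4,"ty":0,"tz":0,"ax":0,"ay":0,"az":0}
    - {"grip":1,"tx":-0.2,"ty":0,"tz":0,"ax":0,"ay":0,"az":0}
    - {"grip":1,"tx":0,"ty":0,"tz":0,"ax":0,"ay":0,"az":0}
    - {"grip":1,"tx":0,"ty":0,"tz":0,"ax":0,"ay":0,"az":0}

```text
time: 5.3
tool_pos: [501.0, 91.6, 77.2]
tcp_rot: [-180.0, 0.0, 76.4]
ft_force: [-0.0, -2.1, 1.4]
finger_gap: 13.0
```

Run:
```python
from h import *
s=sense();print(s['tool_pos'],s['tcp_rot'],s['ft_force'],s['wrist_torque'],s['finger_gap'])
a=snapshot('wrist')[:,:,::-1];b=snapshot('top')[100:220,180:340,::-1]
cv2.imwrite('pics/w4.png',a);cv2.imwrite('pics/t4.png',cv2.resize(b,None,fx=5,fy=5,interpolation=cv2.INTER_CUBIC))
```

```text
[500.98576472  91.63196471  77.17701858] [-1.79984796e+02  4.60394550e-02  7.64482509e+01] [-0.00684564 -2.09617783  1.44303822] [-0.17823631  0.08637878  0.03244663] 12.957051635280973
```

View pics/w4.png

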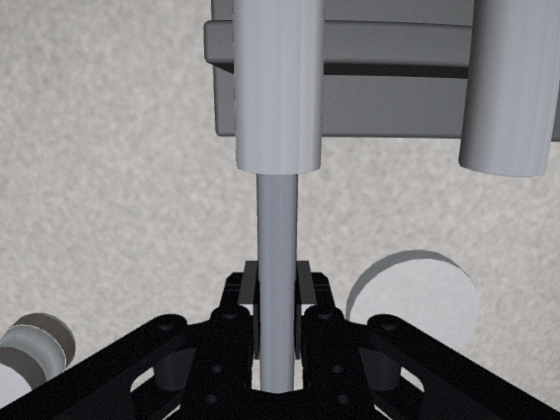

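View pics/t4.png

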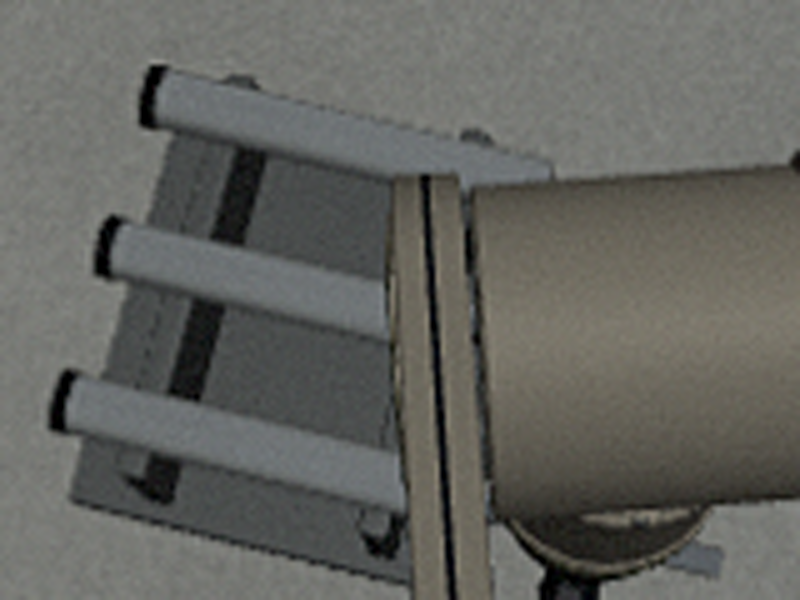

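>>> step_arm:
  plan:
    - {"grip":4,"tx":0,"ty":0,"tz":0,"ax":0,"ay":0,"az":0}
    - {"grip":4,"tx":0,"ty":0,"tz":0,"ax":0,"ay":0,"az":0}
    - {"grip":4,"tx":0,"ty":0,"tz":0,"ax":0,"ay":0,"az":0}
    - {"grip":4,"tx":0,"ty":0,"tz":0,"ax":0,"ay":0,"az":0}
    - {"grip":4,"tx":0.8,"ty":0,"tz":0,"ax":0,"ay":0,"az":0}
    - {"grip":4,"tx":1,"ty":0,"tz":0,"ax":0,"ay":0,"az":0}
    - {"grip":4,"tx":0.9,"ty":0,"tz":0,"ax":0,"ay":0,"az":0}
    - {"grip":4,"tx":0.5,"ty":0,"tz":0,"ax":0,"ay":0,"az":0}

```text
time: 6.07
tool_pos: [509.0, 125.0, 77.4]
tcp_rot: [180.0, -0.0, 76.5]
ft_force: [-0.2, 0.7, 0.8]
finger_gap: 40.2
```

Run:
```python
from h import *
s=sense();print(s['tool_pos'],s['tcp_rot'],s['ft_force'],s['wrist_torque'],s['finger_gap'])
a=snapshot('wrist')[:,:,::-1]
cv2.imwrite('pics/w5.png',a)
```

```text
[509.01130686 125.00575991  77.39132779] [ 1.79988939e+02 -2.85715489e-02  7.65300294e+01] [-0.15048859  0.65137155  0.84300145] [-0.03727499 -0.00232642 -0.01616519] 40.18904789186277
```

View pics/w5.png

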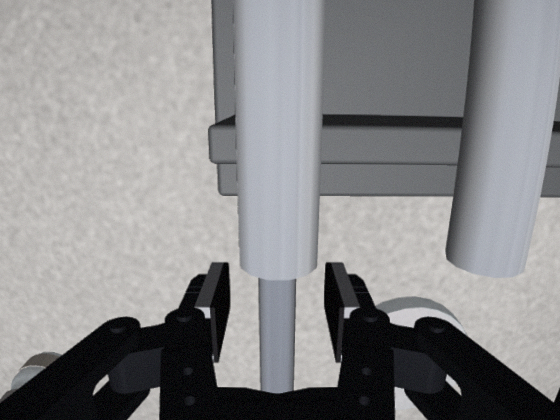

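>>> step_arm:
  newtons: 70
  plan:
    - {"grip":1,"tx":0,"ty":0,"tz":0,"ax":0,"ay":0,"az":0}
    - {"grip":1,"tx":0,"ty":0,"tz":0,"ax":0,"ay":0,"az":0}
    - {"grip":1,"tx":0,"ty":0,"tz":0,"ax":0,"ay":0,"az":0}
    - {"grip":1,"tx":0,"ty":0,"tz":0,"ax":0,"ay":0,"az":0}
    - {"grip":1,"tx":0,"ty":0,"tz":0,"ax":0,"ay":0,"az":0}
    - {"grip":1,"tx":0,"ty":0,"tz":0,"ax":0,"ay":0,"az":0}

```text
time: 6.62
tool_pos: [508.6, 123.2, 77.3]
tcp_rot: [-180.0, -0.0, 76.5]
ft_force: [0.4, 0.8, 0.6]
finger_gap: 11.8
```

Run:
```python
from h import *
s=sense();print(s['tool_pos'],s['tcp_rot'],s['ft_force'],s['wrist_torque'],s['finger_gap'])
```

```text
[508.63791462 123.20639949  77.30569542] [-1.79998726e+02 -2.57321608e-03  7.64633424e+01] [0.41207657 0.8232293  0.60956481] [0.11563845 0.03795136 0.0693311 ] 11.761534590416593
```

>>> step_arm:
  plan:
    - {"grip":1,"tx":-0.3,"ty":0,"tz":-0.1,"ax":0,"ay":0,"az":0}
    - {"grip":1,"tx":-0.8,"ty":0,"tz":-0.1,"ax":0,"ay":0,"az":0}
    - {"grip":1,"tx":-1.2,"ty":0,"tz":0,"ax":0,"ay":0,"az":0}
    - {"grip":1,"tx":-1.2,"ty":0,"tz":0,"ax":0,"ay":0,"az":0}
    - {"grip":1,"tx":-1.2,"ty":0,"tz":0,"ax":0,"ay":0,"az":0}
    - {"grip":1,"tx":-0.6,"ty":0,"tz":0,"ax":0,"ay":0,"az":0}
    - {"grip":1,"tx":0,"ty":0,"tz":0,"ax":0,"ay":0,"az":0}

```text
time: 7.2
tool_pos: [495.9, 70.1, 79.2]
tcp_rot: [-180.0, 0.0, 76.4]
ft_force: [0.4, -0.3, -0.7]
finger_gap: 11.6
```

Run:
```python
from h import *
s=sense();print(s['tool_pos'],s['tcp_rot'],s['ft_force'],s['wrist_torque'],s['finger_gap'])
a=snapshot('wrist')[:,:,::-1];cv2.imwrite('pics/w6.png',a)
a=snapshot('side')[120:260,260:400,::-1];cv2.imwrite('pics/s6.png',cv2.resize(a,None,fx=4,fy=4))
```

```text
[495.87073772  70.05321592  79.21712261] [-1.79991960e+02  2.39637046e-02  7.63686432e+01] [ 0.36981999 -0.27836497 -0.73241602] [-0.00318193 -0.00085895 -0.00374281] 11.647507696697069
```

View pics/w6.png

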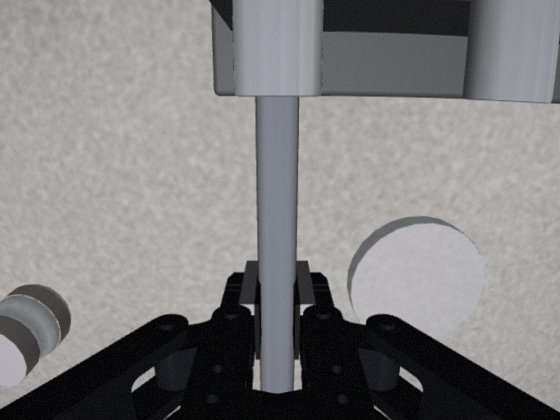

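View pics/s6.png

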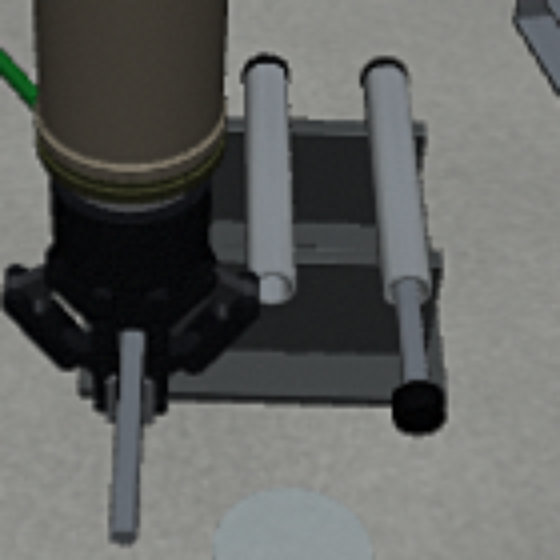

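>>> step_arm:
  plan:
    - {"grip":1,"tx":-0.7,"ty":0,"tz":0,"ax":0,"ay":0,"az":0}
    - {"grip":1,"tx":-1.3,"ty":0,"tz":0,"ax":0,"ay":0,"az":0}
    - {"grip":1,"tx":-1.6,"ty":0,"tz":0,"ax":0,"ay":0,"az":0}
    - {"grip":1,"tx":-1.8,"ty":0,"tz":0,"ax":0,"ay":0,"az":0}
    - {"grip":1,"tx":-1.8,"ty":0,"tz":0,"ax":0,"ay":0,"az":0}
    - {"grip":1,"tx":-1.6,"ty":0,"tz":0,"ax":0,"ay":0,"az":0}
    - {"grip":1,"tx":-1,"ty":0,"tz":0,"ax":0,"ay":0,"az":0}
    - {"grip":1,"tx":0,"ty":0,"tz":0,"ax":0,"ay":0,"az":0}

```text
time: 7.97
tool_pos: [473.1, -24.8, 79.3]
tcp_rot: [180.0, 0.0, 76.4]
ft_force: [0.8, 0.1, -1.2]
finger_gap: 12.1
```

Run:
```python
from h import *
s=sense();print(s['tool_pos'],s['tcp_rot'],s['ft_force'],s['wrist_torque'],s['finger_gap'])
a=snapshot('wrist')[:,:,::-1];cv2.imwrite('pics/w7.png',a)
a=snapshot('side')[:,:,::-1];cv2.imwrite('pics/s7.png',a)
print(delta([519.4,-273.3,100]))
```

```text
[473.09713549 -24.84488151  79.28605995] [1.79998064e+02 2.85279676e-02 7.64131048e+01] [ 0.75857752  0.07742257 -1.2265556 ] [-0.06966024 -0.00452732  0.02069404] 12.129347242172653
[-23.22  10.32  -2.07]
```

View pics/w7.png

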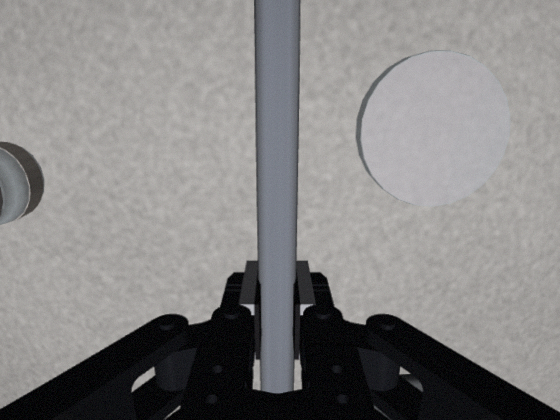

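View pics/s7.png

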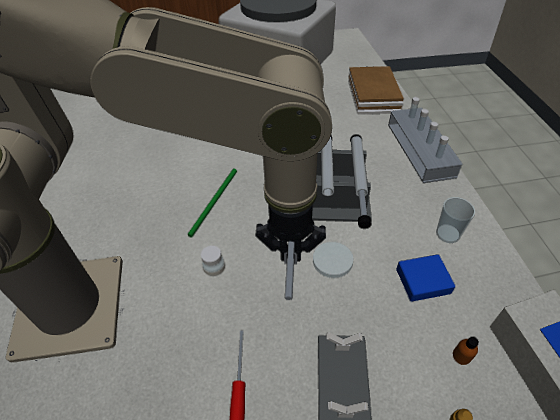

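>>> step_arm:
  plan:
    - {"grip":1,"tx":-0.8,"ty":0.3,"tz":-0.5,"ax":0,"ay":0,"az":0}
    - {"grip":1,"tx":-1.6,"ty":0.7,"tz":-0.8,"ax":0,"ay":0,"az":0}
    - {"grip":1,"tx":-1.8,"ty":0.8,"tz":-0.8,"ax":0,"ay":0,"az":0}
    - {"grip":1,"tx":-1.8,"ty":0.8,"tz":0,"ax":0,"ay":0,"az":0}
    - {"grip":1,"tx":-1.8,"ty":0.8,"tz":0,"ax":0,"ay":0,"az":0}
    - {"grip":1,"tx":-1.8,"ty":0.8,"tz":0,"ax":0,"ay":0,"az":0}
    - {"grip":1,"tx":-1.8,"ty":0.8,"tz":0,"ax":0,"ay":0,"az":0}
    - {"grip":1,"tx":-1.8,"ty":0.8,"tz":0,"ax":0,"ay":0,"az":0}

```text
time: 8.73
tool_pos: [499.5, -166.1, 100.8]
tcp_rot: [180.0, 0.0, 76.6]
ft_force: [-0.2, 0.4, -1.5]
finger_gap: 11.8
```

>>> step_arm:
  plan:
    - {"grip":1,"tx":-1.8,"ty":0.8,"tz":0,"ax":0,"ay":0,"az":0}
    - {"grip":1,"tx":-1.8,"ty":0.8,"tz":0,"ax":0,"ay":0,"az":0}
    - {"grip":1,"tx":-1.8,"ty":0.8,"tz":0,"ax":0,"ay":0,"az":0}
    - {"grip":1,"tx":-1.6,"ty":0.7,"tz":0,"ax":0,"ay":0,"az":0}
    - {"grip":1,"tx":-1.2,"ty":0.5,"tz":0,"ax":0,"ay":0,"az":0}
    - {"grip":1,"tx":-0.6,"ty":0.2,"tz":0,"ax":0,"ay":0,"az":0}
    - {"grip":1,"tx":0,"ty":0,"tz":0,"ax":0,"ay":0,"az":0}
    - {"grip":1,"tx":0,"ty":0,"tz":0,"ax":0,"ay":0,"az":0}

```text
time: 9.4
tool_pos: [515.3, -259.3, 100.2]
tcp_rot: [-180.0, -0.0, 76.5]
ft_force: [0.7, 0.5, -1.2]
finger_gap: 11.6
```

Run:
```python
from h import *
s=sense();print(s['tool_pos'],s['tcp_rot'],s['ft_force'],s['wrist_torque'],s['finger_gap'])
for n in ['wrist','side','top']:
  cv2.imwrite(f'pics/{n}8.png',snapshot(n)[:,:,::-1])
print(delta([519.4,-273.3,26.3]))
```

```text
[ 515.26467711 -259.2916499   100.16186064] [-1.79970571e+02 -2.87395544e-02  7.64828158e+01] [ 0.70249002  0.50634361 -1.17722748] [-0.02333335  0.01063418  0.03952297] 11.576856913654433
[-1.32  0.74  7.39]
```

View pics/wrist8.png

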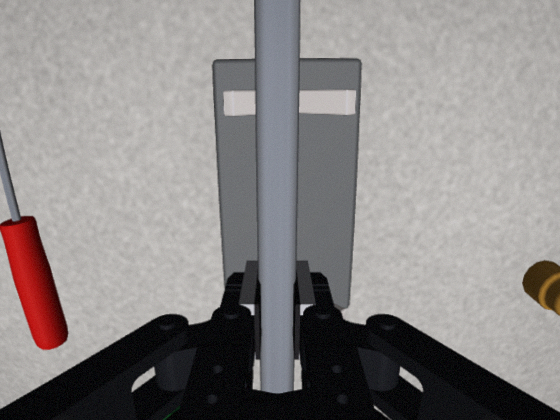

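View pics/side8.png

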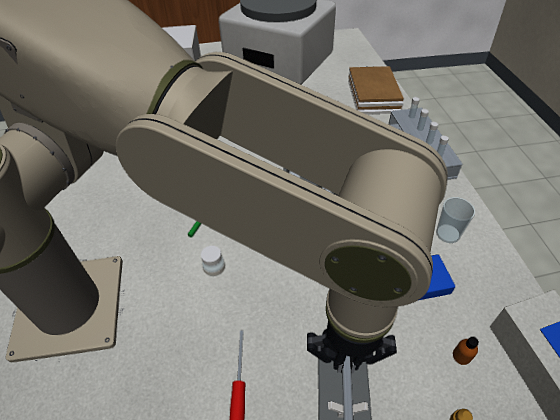

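View pics/top8.png

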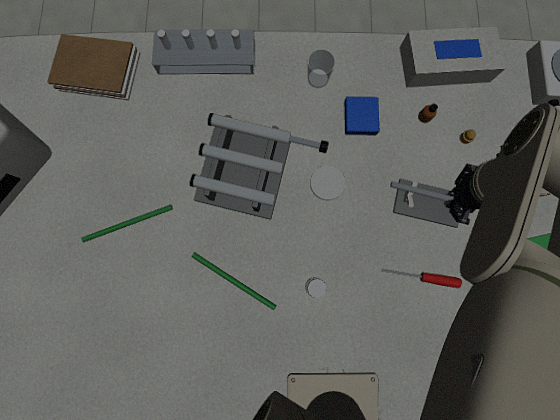

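Run:
```python
from h import *
im=cv2.imread('pics/top8.png');cv2.imwrite('pics/t8z.png',cv2.resize(im[165:235,380:480],None,fx=8,fy=8,interpolation=cv2.INTER_CUBIC))
im=cv2.imread('pics/wrist8.png');cv2.imwrite('pics/w8z.png',cv2.resize(im[40:320,190:390],None,fx=2.8,fy=2.1,interpolation=cv2.INTER_CUBIC))
```

```text
(no output)
```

View pics/t8z.png

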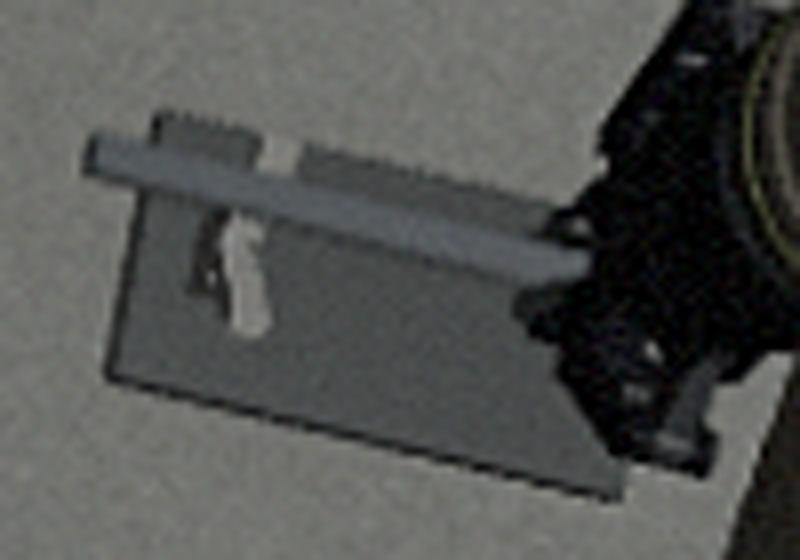

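View pics/w8z.png

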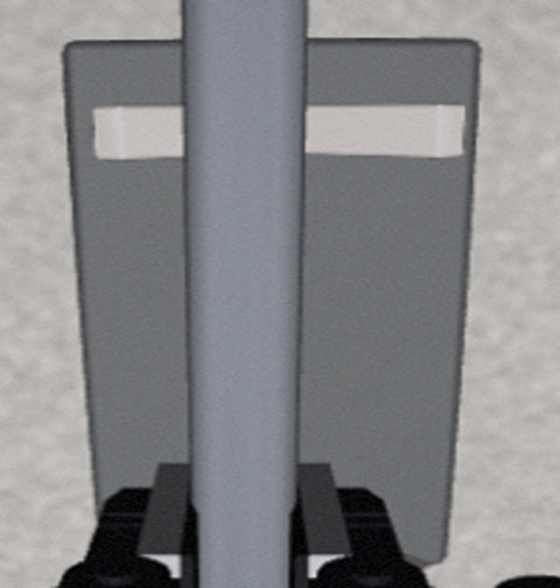

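Run:
```python
from h import *
s={'tool_pos':np.array([515.265,-259.292,100.162]),'tcp_rot':np.array([-179.97,-.0287,76.483])}
c=cam('wrist',s);t=cam('top')
an=lambda d:np.degrees(np.arctan2(d[1],d[0]))
L=plane(c,[(213.9,68.6),(225,273.3)],10);R=plane(c,[(361.1,68.6),(350,287.6)],10)
print(an(L[0]-L[1]),an(R[0]-R[1]))
N=plane(c,[(233.6,102.5),(347.1,102.5)],62);print('notch',N,N.mean(0),np.linalg.norm(N[0]-N[1]))
F=plane(c,[(288,60.5)],10)[0];print('far edge',F)
r=plane(c,[(278,50),(277.5,250)],118.9);print('rod axis',r,an(r[0]-r[1]))
x=np.array([.2343,.9722]);o=np.array([525.,-249.8])
y=np.array([x[1],-x[0]])
for n,P in [('L',L[0]),('L1',L[1]),('R',R[0]),('R1',R[1]),('N',N.mean(0)),('F',F)]:
    print(n,(P[:2]-o)@x,(P[:2]-o)@y)
E_=plane(t,np.array([(92,155)])/8+[380-.44,165-.44],119);print('rod end',E_, 'exp',515.3+144*.2338,-259.3+144*.972)
```

```text
77.18408750845963 77.08914428382448
notch [[ 512.88686271 -184.32996606   62.        ]
 [ 565.12764076 -196.70244716   62.        ]] [ 539.00725173 -190.51620661   62.        ] 53.685912305173495
far edge [ 544.62979318 -167.91519372   10.        ]
rod axis [[ 537.09716688 -172.36626443  118.9       ]
 [ 521.18292933 -238.38361103  118.9       ]] 76.44677602079268
L 79.73814833422783 -44.24957653011344
L1 -54.734710013503125 -42.526852849522925
R 80.09724681104758 43.68196058890227
R1 -65.96072296857517 45.311037075447516
N 60.91760301131242 -0.2723426563539783
F 84.20766920555211 -0.10152517626460979
rod end [[ 549.55146355 -120.8582849   119.        ]] exp 548.9671999999999 -119.33200000000002
```

>>> step_arm:
  plan:
    - {"grip":1,"tx":-0.6,"ty":0.4,"tz":0,"ax":0,"ay":0,"az":-0.3}
    - {"grip":1,"tx":-0.7,"ty":0.35,"tz":0,"ax":0,"ay":0,"az":-0.3}
    - {"grip":1,"tx":0,"ty":0,"tz":0.8,"ax":0,"ay":0,"az":0}
    - {"grip":1,"tx":0,"ty":0,"tz":1.2,"ax":0,"ay":0,"az":0}
    - {"grip":1,"tx":0,"ty":0,"tz":1.2,"ax":0,"ay":0,"az":0}
    - {"grip":1,"tx":0,"ty":0,"tz":0.8,"ax":0,"ay":0,"az":0}
    - {"grip":1,"tx":0,"ty":0,"tz":0,"ax":0,"ay":0,"az":0}
    - {"grip":1,"tx":0,"ty":0,"tz":0,"ax":0,"ay":0,"az":0}

```text
time: 10.22
tool_pos: [518.6, -273.4, 58.7]
tcp_rot: [-179.8, -0.1, 77.1]
ft_force: [-0.1, -0.7, -0.8]
finger_gap: 11.6
```

Run:
```python
from h import *
s=sense();print(s['tool_pos'],s['tcp_rot'],s['ft_force'],s['wrist_torque'],s['finger_gap'])
for n in ['wrist','side']:
  cv2.imwrite(f'pics/{n}9.png',snapshot(n)[:,:,::-1])
print(delta([519.6,-273.4,26.3]))
im=cv2.imread('pics/side9.png');cv2.imwrite('pics/s9z.png',cv2.resize(im[300:420,280:420],None,fx=5,fy=5,interpolation=cv2.INTER_CUBIC))
```

```text
[ 518.57736559 -273.39414814   58.6876568 ] [-1.79841345e+02 -5.86080945e-02  7.70880892e+01] [-0.11808507 -0.70419128 -0.77957377] [ 0.02816853 -0.0204238   0.04939448] 11.626718221625037
[ 0.07 -0.03  3.42]
```

View pics/wrist9.png

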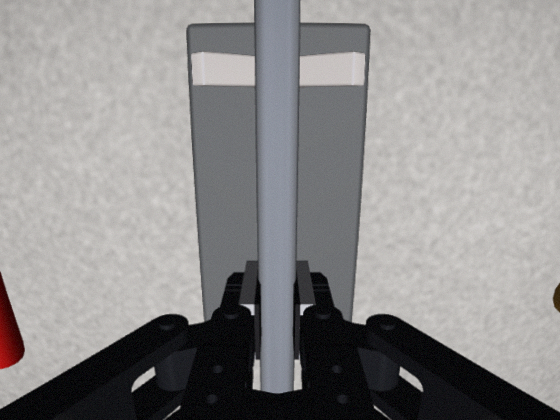

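View pics/s9z.png

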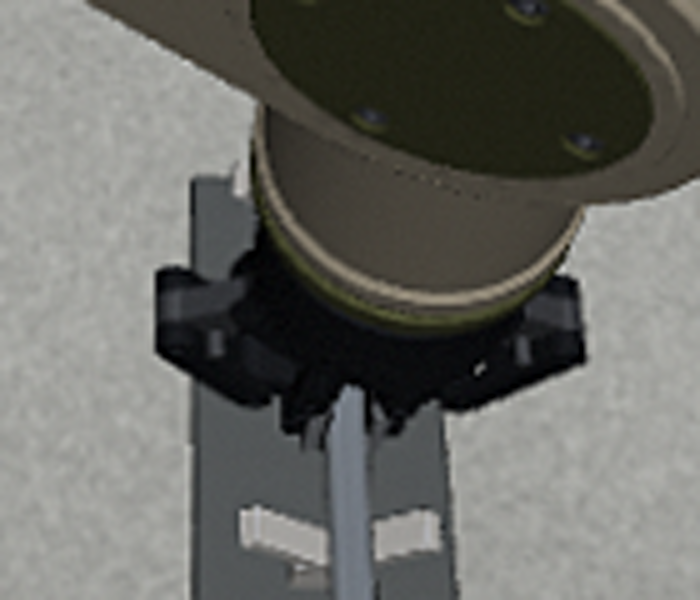

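>>> step_arm:
  plan:
    - {"grip":1,"tx":0,"ty":0,"tz":0.7,"ax":0,"ay":0,"az":0}
    - {"grip":1,"tx":0,"ty":0,"tz":0.8,"ax":0,"ay":0,"az":0}
    - {"grip":1,"tx":0,"ty":0,"tz":0.6,"ax":0,"ay":0,"az":0}
    - {"grip":1,"tx":0,"ty":0,"tz":0.4,"ax":0,"ay":0,"az":0}
    - {"grip":1,"tx":0,"ty":0,"tz":0.3,"ax":0,"ay":0,"az":0}
    - {"grip":1,"tx":0,"ty":0,"tz":0,"ax":0,"ay":0,"az":0}
    - {"grip":1,"tx":0,"ty":0,"tz":0,"ax":0,"ay":0,"az":0}
    - {"grip":1,"tx":0,"ty":0,"tz":0,"ax":0,"ay":0,"az":0}

```text
time: 10.98
tool_pos: [519.8, -274.3, 32.6]
tcp_rot: [180.0, 0.0, 77.1]
ft_force: [-0.2, -0.1, -0.2]
finger_gap: 12.0
```

>>> step_arm:
  plan:
    - {"grip":1,"tx":0,"ty":0,"tz":0.1,"ax":0,"ay":0,"az":0}
    - {"grip":1,"tx":0,"ty":0,"tz":0.1,"ax":0,"ay":0,"az":0}
    - {"grip":1,"tx":0,"ty":0,"tz":0,"ax":0,"ay":0,"az":0}
    - {"grip":1,"tx":0,"ty":0,"tz":0,"ax":0,"ay":0,"az":0}

```text
time: 11.32
tool_pos: [519.6, -274.1, 30.3]
tcp_rot: [180.0, 0.0, 77.1]
ft_force: [-0.2, 0.0, -0.9]
finger_gap: 11.8
```

Run:
```python
from h import *
s=sense();print(s['tool_pos'],s['tcp_rot'],s['ft_force'],s['wrist_torque'],s['finger_gap'])
for n in ['wrist','side']:
  cv2.imwrite(f'pics/{n}10.png',snapshot(n)[:,:,::-1])
im=cv2.imread('pics/side10.png');cv2.imwrite('pics/s10z.png',cv2.resize(im[300:420,280:420],None,fx=5,fy=5,interpolation=cv2.INTER_CUBIC))
```

```text
[ 519.59023771 -274.14251511   30.3312309 ] [1.79999874e+02 7.11698812e-04 7.70867207e+01] [-0.21062934  0.01961341 -0.8576349 ] [-0.04172892 -0.00903892 -0.02169213] 11.821179561542131
```

View pics/wrist10.png

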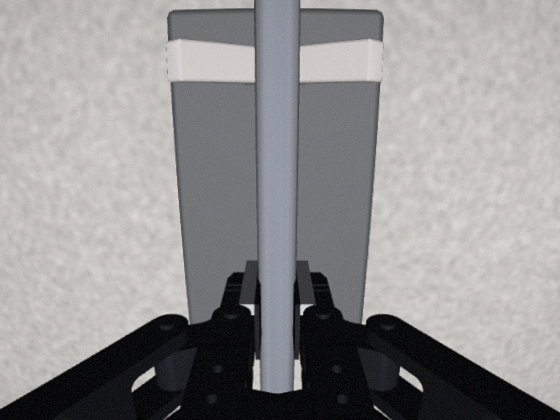

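View pics/s10z.png

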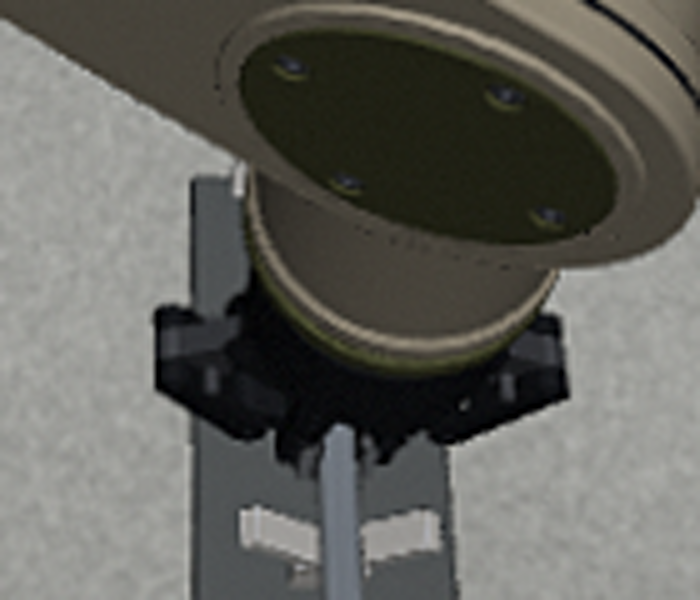

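>>> step_arm:
  plan:
    - {"grip":1,"tx":0,"ty":0,"tz":0.1,"ax":0,"ay":0,"az":0}
    - {"grip":1,"tx":0,"ty":0,"tz":0.1,"ax":0,"ay":0,"az":0}
    - {"grip":1,"tx":0,"ty":0,"tz":0.1,"ax":0,"ay":0,"az":0}
    - {"grip":1,"tx":0,"ty":0,"tz":0,"ax":0,"ay":0,"az":0}
    - {"grip":1,"tx":0,"ty":0,"tz":0,"ax":0,"ay":0,"az":0}

```text
time: 11.83
tool_pos: [519.5, -274.1, 27.1]
tcp_rot: [-180.0, -0.0, 77.1]
ft_force: [0.3, 0.2, -0.8]
finger_gap: 11.6
```

>>> step_arm:
  plan:
    - {"grip":1,"tx":0,"ty":0,"tz":0.1,"ax":0,"ay":0,"az":0}
    - {"grip":1,"tx":0,"ty":0,"tz":0,"ax":0,"ay":0,"az":0}
    - {"grip":1,"tx":0,"ty":0,"tz":0,"ax":0,"ay":0,"az":0}

```text
time: 12.08
tool_pos: [519.6, -274.2, 26.4]
tcp_rot: [180.0, 0.0, 77.1]
ft_force: [-0.2, 0.8, 0.9]
finger_gap: 11.9
```

Run:
```python
from h import *
s=sense();print(s['tool_pos'],s['tcp_rot'],s['ft_force'],s['wrist_torque'],s['finger_gap'])
```

```text
[ 519.64164803 -274.2082544    26.44295497] [1.79996945e+02 5.65475972e-03 7.70855906e+01] [-0.2112141   0.84511198  0.9002956 ] [ 0.0218757   0.14442273 -0.00605495] 11.92759066030814
```

>>> step_arm:
  plan:
    - {"grip":1,"tx":0,"ty":0,"tz":0.05,"ax":0,"ay":0,"az":0}
    - {"grip":1,"tx":0,"ty":0,"tz":0,"ax":0,"ay":0,"az":0}
    - {"grip":1,"tx":0,"ty":0,"tz":0,"ax":0,"ay":0,"az":0}

```text
time: 12.33
tool_pos: [519.7, -274.2, 26.3]
tcp_rot: [180.0, 0.0, 77.1]
ft_force: [-1.8, 0.7, 5.1]
finger_gap: 11.6
```

>>> step_arm:
  plan:
    - {"grip":1,"tx":0,"ty":0,"tz":0.05,"ax":0,"ay":0,"az":0}
    - {"grip":1,"tx":0,"ty":0,"tz":0,"ax":0,"ay":0,"az":0}
    - {"grip":1,"tx":0,"ty":0,"tz":0,"ax":0,"ay":0,"az":0}

```text
time: 12.58
tool_pos: [519.7, -274.2, 26.3]
tcp_rot: [180.0, 0.0, 77.1]
ft_force: [-4.3, 3.5, 8.9]
finger_gap: 11.8
```

Run:
```python
from h import *
s=sense();print(s['tool_pos'],s['tcp_rot'],s['ft_force'],s['wrist_torque'],s['finger_gap'])
```

```text
[ 519.72991284 -274.22838749   26.26474252] [1.79991332e+02 7.09058607e-03 7.70878161e+01] [-4.34802131  3.5390674   8.86054127] [ 0.38089087  0.6189266  -0.00244159] 11.83427345246607
```

>>> step_arm:
  newtons: 20
  plan:
    - {"grip":1,"tx":0,"ty":0,"tz":0,"ax":0,"ay":0,"az":0}
    - {"grip":1,"tx":0,"ty":0,"tz":0,"ax":0,"ay":0,"az":0}
    - {"grip":1,"tx":0,"ty":0,"tz":0,"ax":0,"ay":0,"az":0}
    - {"grip":1,"tx":0,"ty":0,"tz":0,"ax":0,"ay":0,"az":0}

```text
time: 12.92
tool_pos: [519.7, -274.2, 26.3]
tcp_rot: [180.0, 0.0, 77.1]
ft_force: [-4.6, 3.0, 9.2]
finger_gap: 11.9
```

Run:
```python
from h import *
s=sense();print(s['tool_pos'],s['tcp_rot'],s['ft_force'],s['wrist_torque'],s['finger_gap'])
for n in ['wrist','top']:
  cv2.imwrite(f'pics/{n}11.png',snapshot(n)[:,:,::-1])
im=cv2.imread('pics/top11.png');cv2.imwrite('pics/t11z.png',cv2.resize(im[165:235,380:480],None,fx=8,fy=8,interpolation=cv2.INTER_CUBIC))
```

```text
[ 519.74524131 -274.22864506   26.28633342] [1.79988882e+02 7.92567712e-03 7.70898728e+01] [-4.63827519  2.99441177  9.16084104] [0.35838529 0.63740083 0.07888826] 11.856693583378565
```

View pics/wrist11.png

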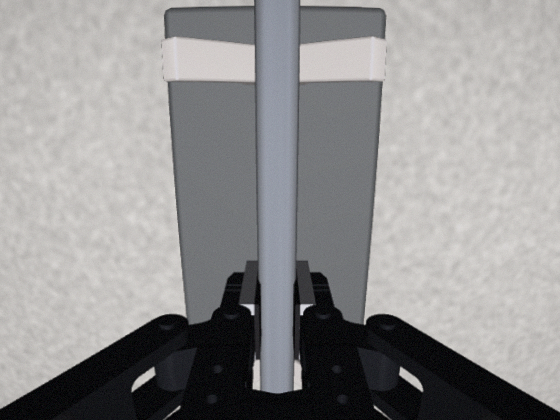

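View pics/t11z.png

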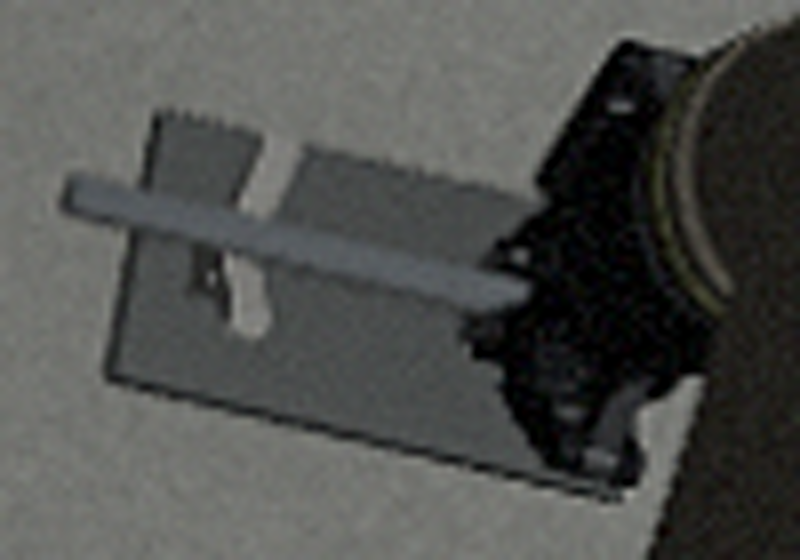

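>>> step_arm:
  plan:
    - {"grip":1,"tx":0,"ty":-0.05,"tz":0,"ax":0,"ay":0,"az":0}
    - {"grip":1,"tx":0,"ty":0,"tz":0,"ax":0,"ay":0,"az":0}
    - {"grip":1,"tx":0,"ty":0,"tz":0,"ax":0,"ay":0,"az":0}

```text
time: 13.27
tool_pos: [519.6, -274.3, 26.2]
tcp_rot: [179.9, 0.0, 77.1]
ft_force: [-1.1, 1.4, 4.9]
finger_gap: 11.9
```

Run:
```python
from h import *
s=sense();print(s['tool_pos'],s['tcp_rot'],s['ft_force'],s['wrist_torque'],s['finger_gap'])
print(plane(cam('top'),np.array([(70,193)])/8+[380-.44,165-.44],46))
```

```text
[ 519.5990088  -274.25142522   26.22800507] [1.79941243e+02 1.77747595e-02 7.70893207e+01] [-1.09093904  1.38041532  4.94183815] [ 0.13963554  0.30230191 -0.03471383] 11.851689803912231
[[ 553.11478071 -135.61665449   46.        ]]
```

>>> step_arm:
  plan:
    - {"grip":1,"tx":0,"ty":0,"tz":0.03,"ax":0,"ay":0,"az":0}
    - {"grip":1.4,"tx":0,"ty":0,"tz":0,"ax":0,"ay":0,"az":0}
    - {"grip":1.6,"tx":0,"ty":0,"tz":0,"ax":0,"ay":0,"az":0}
    - {"grip":1.8,"tx":0,"ty":0,"tz":0,"ax":0,"ay":0,"az":0}
    - {"grip":2.2,"tx":0,"ty":0,"tz":0,"ax":0,"ay":0,"az":0}
    - {"grip":2.8,"tx":0,"ty":0,"tz":0,"ax":0,"ay":0,"az":0}
    - {"grip":4,"tx":0,"ty":0,"tz":0,"ax":0,"ay":0,"az":0}
    - {"grip":4,"tx":0,"ty":0,"tz":0,"ax":0,"ay":0,"az":0}

```text
time: 13.93
tool_pos: [519.1, -274.0, 24.9]
tcp_rot: [-180.0, -0.0, 77.1]
ft_force: [-0.3, 0.0, 0.3]
finger_gap: 40.2
```

Run:
```python
from h import *
s=sense();print(s['tool_pos'],s['tcp_rot'],s['ft_force'],s['wrist_torque'],s['finger_gap'])
cv2.imwrite(f'pics/w12.png',snapshot('wrist')[:,:,::-1])
```

```text
[ 519.07151079 -274.02936481   24.88349161] [-1.79993759e+02 -2.06189607e-03  7.70845765e+01] [-0.34351149  0.04488343  0.33198409] [ 0.01083428 -0.06583938  0.05220455] 40.240234490088234
```

View pics/w12.png

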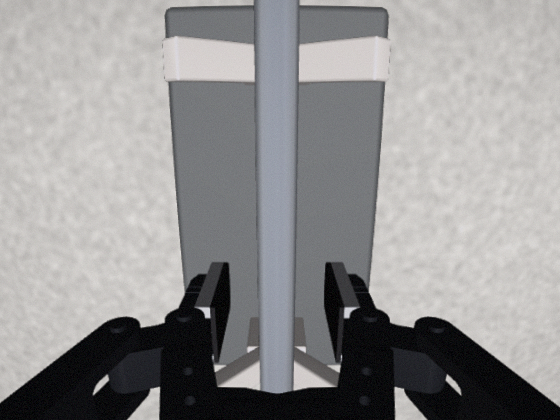

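Released; the rod lies in the notches. Retract straight up, then aside for a look.

>>> step_arm:
  plan:
    - {"grip":5,"tx":0,"ty":0,"tz":-0.5,"ax":0,"ay":0,"az":0}
    - {"grip":5,"tx":0,"ty":0,"tz":-1.2,"ax":0,"ay":0,"az":0}
    - {"grip":5,"tx":0,"ty":0,"tz":-2,"ax":0,"ay":0,"az":0}
    - {"grip":5,"tx":0,"ty":0,"tz":-3,"ax":0,"ay":0,"az":0}
    - {"grip":5,"tx":0,"ty":0,"tz":-3,"ax":0,"ay":0,"az":0}
    - {"grip":5,"tx":0,"ty":0,"tz":-3,"ax":0,"ay":0,"az":0}
    - {"grip":5,"tx":0,"ty":0,"tz":-3,"ax":0,"ay":0,"az":0}
    - {"grip":5,"tx":0,"ty":0,"tz":-2,"ax":0,"ay":0,"az":0}

```text
time: 14.65
tool_pos: [520.2, -274.7, 207.2]
tcp_rot: [179.7, 0.1, 77.1]
ft_force: [-0.1, 0.1, 1.3]
finger_gap: 50.1
```

>>> step_arm:
  plan:
    - {"grip":5,"tx":0,"ty":-2,"tz":-1,"ax":0,"ay":0,"az":0}
    - {"grip":5,"tx":0,"ty":-3,"tz":0,"ax":0,"ay":0,"az":0}
    - {"grip":5,"tx":0,"ty":-3,"tz":0,"ax":0,"ay":0,"az":0}
    - {"grip":5,"tx":0,"ty":-3,"tz":0,"ax":0,"ay":0,"az":0}
    - {"grip":5,"tx":0,"ty":-2,"tz":0,"ax":0,"ay":0,"az":0}
    - {"grip":5,"tx":0,"ty":0,"tz":0,"ax":0,"ay":0,"az":0}
    - {"grip":5,"tx":0,"ty":0,"tz":0,"ax":0,"ay":0,"az":0}
    - {"grip":5,"tx":0,"ty":0,"tz":0,"ax":0,"ay":0,"az":0}

```text
time: 15.32
tool_pos: [393.1, -245.4, 213.2]
tcp_rot: [179.9, 0.0, 77.1]
ft_force: [0.1, -0.8, -1.1]
finger_gap: 49.8
```

Run:
```python
from h import *
s=sense();print(s['time'],s['tool_pos'],s['ft_force'])
for n in ['wrist','side','top']:
  cv2.imwrite(f'pics/{n}13.png',snapshot(n)[:,:,::-1])
im=cv2.imread('pics/side13.png');cv2.imwrite('pics/s13z.png',cv2.resize(im[300:420,280:420],None,fx=5,fy=5,interpolation=cv2.INTER_CUBIC))
im=cv2.imread('pics/top13.png');cv2.imwrite('pics/t13z.png',cv2.resize(im[100:240,180:480],None,fx=2.6,fy=2.6,interpolation=cv2.INTER_CUBIC))
```

```text
15.3167 [ 393.0976998  -245.35906435  213.20478254] [ 0.13649614 -0.78355341 -1.05075675]
```

View pics/wrist13.png

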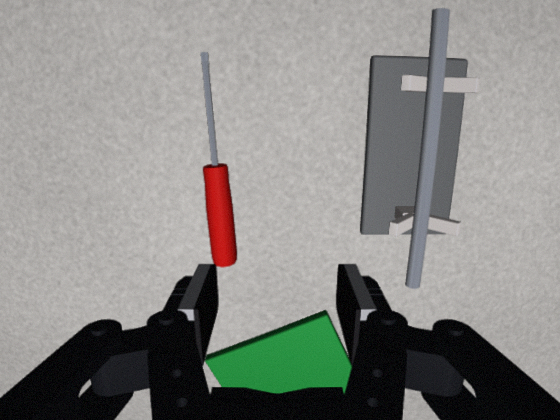

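View pics/s13z.png

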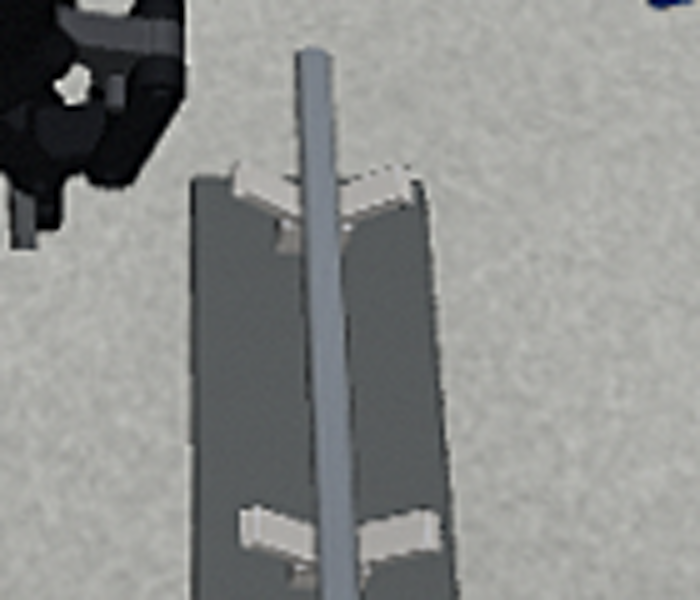

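View pics/t13z.png

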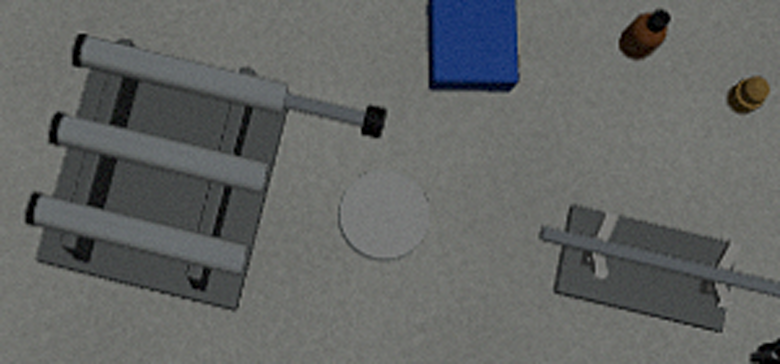

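Run:
```python
from h import *
s=sense()
P=plane(cam('wrist',s),[(440.5,12),(413,285)],45);print(P,P.mean(0),np.linalg.norm(P[0]-P[1]),np.degrees(np.arctan2(*(P[0]-P[1])[1::-1])))
print(plane(cam('side'),np.array([(313,52)])/5+[280-.4,300-.4],50))
hand_in()
```

```text
[[ 550.95123747 -135.60044333   45.        ]
 [ 498.79239378 -367.51012864   45.        ]] [ 524.87181563 -251.55528599   45.        ] 237.70285465794998 77.32451619511214
[[ 550.18557503 -134.94412883   50.        ]]
the job is handed in; nothing more can be done
```

The plain rod is out of its tube and lying in both V-notches of the rest, and I have handed the job in; the knob rod was never touched. The whole run took about 15.5 s.

**How it went:** I gripped the rod near the tube mouth, drew it out about 33 mm, and took a new grip close to its middle. I then pulled it clear and carried it level to the rest. I lowered it until it touched (a reading of about 5–9 N) and opened the fingers slowly.

**Last checks:**
- **Position:** the rod's middle is at about (525, -252) mm, roughly 2 mm from the seat along the rod.
- **Direction:** the rod lies at 77.3°, against about 77° for the rest.
- **Level:** assuming a height of 45 mm, its length comes out at 238 mm against the true 240 mm. The side and wrist cameras agree on one end to within about 1 mm, so it looks level, but I did not measure the height of each end separately.
- **Robot clear:** the gripper is well away from everything, with only about 1 N of sensor noise.

**What did not go smoothly:**
- My first two move calls were refused as invalid because I had left some fields out; they moved nothing.
- At first contact the rod sat slightly to one side, with about 4.6 N of sideways force. A 0.5 mm shift brought that down to about 1 N before I released it.

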